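# Prop the cover of a seal magazine with its over-centre stay and load a seal

## Task

Refill the sloping seal magazine on the bench. Swing the stay lever on its right side, by the black grip, all the way up and back until it passes over centre against its stop and holds the cover open on its own; then let go of it, take the loose black rubber seal ring from the bench and press it squarely down onto the sprung stack between the four guide rods until both spring catches have snapped out over its top edge. Leave the seal held under the catches and the cover propped open, and do not disturb the other things on the bench.

Things in the scene. Friction and masses are not known exactly. Their poses are not given: they have to be found in the camera images.
- magazine: the seal magazine, fixed to the bench: a wedge-shaped grey sheet-steel housing, foot 158 x 134 mm, cheeks 65 mm either side of its middle, low edge towards the robot. Origin: centre of its underside; x points away from the robot up the slope, y to its left, z up
- deck: its sloping top plate, rising 30 deg away from the robot. Origin: on the plate's surface, on the axis of the well, 97 mm above the bench; x up the slope, y to the left, z out of the well, leaning 30 deg from vertical to the robot. All 'deck' coordinates below are in this frame, mm. Round the well the plate is open, x +-28, y +-57, down to z -43: room for fingers at +y and -y of a seal
- rod_top (a point): top of one of the four 6 mm steel guide rods, at deck x 21.7, y 21.7, z 24; the others stand at the other corners (+-21.7, +-21.7). A seal goes down between them with about 2 mm play each way, its axis along deck z. The two seals already on the follower fill the well up to deck z 9
- cover_hinge (a point): middle of the cover's hinge line, parallel to deck y, at deck x 85, z 6. The propped cover stands beyond deck x 80, its length leaning 6 deg uphill from deck z, so the well is open from above along deck z
- cover (a joint): the folded aluminium cover, 158 x 118 x 30 mm, hinged at the upper end of the deck; rad, 0 = shut over the well, about 1.69 = propped (1.71 at dead centre). Gravity and a closing spring shut it unless the stay is over centre
- stay_lever (a joint): the stay lever, a flat steel bar outside the right cheek (-y), joined by a link to the cover, which it raises; rad, 0 = cover shut, lever towards the robot; grows as it swings up and back. Lever and link are in line (dead centre) at 2.230; past that it holds by itself against a stop at 2.370. It takes 1 to 6 N at the grip, most in the first half
- stay_pivot (a point): point on the lever's pivot axis (parallel to deck y) abreast of the grip's middle, at deck x 5, y -114, z -14. At joint value q the grip's middle is at deck x = 5 + 90 cos(2.949 - q), z = -14 + 90 sin(2.949 - q)
- stay_grip (a point): middle of the lever's black cylindrical grip, 16 mm thick, 46 mm long along deck y, standing out to the right of the lever (the bar begins 33 mm to the left of this point), about 60 mm above the bench at the start. It is a sleeve that turns freely on its spindle, so it may be held while the lever swings
- seal: the seal to load: a black rubber ring lying flat on the bench, 50 mm outside (52 at most), 42 mm inside, 14 mm high, 14 to 28 g. Origin: centre of its underside, z is the ring's axis; either way up will do. It is one of three small things whose places are exchanged
- catch_front (a joint): spring catch on the low side of the well (deck -x; its housing reaches from x -31 to -52, 24 mm wide, up to z 21, its black tab to z 27): a bolt with a 45 deg bevel above and a flat underside at deck z 10, 20.5 mm from the well's axis; m, 0 = out, 0.0075 = pushed back. A seal laid between the rods rests on the bevels, underside at about deck z 16
- catch_rear (a joint): the like catch on the uphill side (deck +x)
- follower (a joint): sprung follower under the stack; m, 0 = up as found, grows as the stack is pressed down (stop at 0.021). It pushes up with 6 N at 0, 9 N at 0.014; with the catches 6 to 12 N are needed. Press until the new seal's underside is at deck z -7 (top at +7), then the catches snap out; let go and it rises to their undersides: its underside at z -4, follower about 0.013
- end_cap: white plastic end cap, 44 mm across, 31 mm high, standing flange down on the bench; a bystander, one of three small things whose places are exchanged
- grease_tub: squat tub with a screw lid, 50 mm across, 46 mm high; a bystander, one of three small things whose places are exchanged
- glue_bottle: upright bottle with a nozzle cap, 37 mm across, 105 mm high; a bystander
- tape_roll: small roll of tape lying flat, 75 mm across, 24 mm high (wider and paler than the seal); a bystander

How it is judged:
By the outcome, as a careful person would: the job done as asked, in the order asked, and still so for the second after the job is handed in, with the robot touching nothing.
It also fails if it takes over 64 s, if anything falls off the work surface, if the arm or the gripper's body presses on something with over 40 N, if the wrist force passes 120 N, or if a joint passes its speed limit or range.

## Robot

A 7-joint arm with a two-finger parallel gripper is mounted at the origin on the work surface; the furniture and walls round the work are solid. World frame = base frame: x ahead of the robot, y to its left, z up, the work surface at z = 0. Lengths are in m, angles in degrees, forces in N, time in s.
With the tool pointing down it reaches from about 0.4 to 0.875 m from the base axis. Payload 4.4 kg.
Tool frame: the origin (TCP) lies on the mounting face of the last link; the fingertips stand 173 mm ahead of it and the grasp point (between the pads) lies 155 mm ahead of it; z points along the fingers, y is the line along which they close (so a half turn about z gives the same grasp; the last joint's range is limited). The gripper opens to 85 mm and grips with 20 to 120 N. Pads are 22 mm wide; open, the fingers measure 114 mm over their backs; the gripper's body (76 mm by 85 mm) begins 54 mm behind the grasp point. The pads swing forward as they close: fully open they stand 13 mm farther back than shut.
Start: joints at [61.948, 36.005, 2.206, 86.941, -1.547, 57.084, -1.146], TCP at [0.267, -0.592, 0.405] pointing down, gripper open.
Joint ranges: [-175.42, 175.42], [-21.48, 121.26], [-71.46, 75.88], [10.55, 141.38], [-63.04, 243.04], [13.31, 113.54], [-168.57, 168.57]. Speed limits (degrees/s): [147.25, 147.25, 180, 180, 180, 180, 180].

## Interface

Orientations are given as [roll, pitch, yaw] about the fixed x, y, z axes, in that order (R = Rz(yaw) Ry(pitch) Rx(roll)).
In Python, from plant import env, imaging, finder gives the robot as it stands.
- The arm moves only by the tool carry_out, never from a script. Its argument "series" is a list of rows, each a list of 3 entries, a list of its own where there are three numbers: the shift along the tool's x, y, z as a fraction of full scale, then the turn, a rotation vector about the tool's x, y, z as a fraction of full scale, then the closure, from 0 (fully open) to 1 (shut). A call has 1 to 12 rows; each row is the pose to reach, as a shift and turn from the pose commanded when the call began, along the tool's axes at that moment; what a row does not reach only later rows make up. Full scale, the value 1, is 120 mm for a shift and 60 degrees for a turn. A row lasts 1/8 s, in which the tool goes at most 62.5 mm and 10.7 degrees, less where a joint would pass 70% of its speed; a pose out of reach is approached as far as the arm can. A call with a number of a shift or a turn outside -1 to 1 is refused whole. A call with a gripper value outside its range is refused whole. The fingers move at their own pace and stop on an object; "squeeze" is the grip in N (left out, the last holds). Time passes only in rows, so rows that repeat a pose let the fingers close. It gives the time, the measured TCP pose, the force, the opening and the grip force at its end, in the units of the state.
- env.sense(): the state, without advancing time (a new reading comes with each control period).
- imaging.camera(name): name is "side" or "top" or "wrist"; returns the picture (420x560x3 uint8, red, green, blue); there is no depth.
- imaging.camera_info(name): a dict with "K" (3x3 intrinsics, pixels), "R" (3x3) and "t" (3): a world point X has camera coordinates R X + t. Camera axes: x right, y down, z forward; pixel columns grow to the right and rows downward; lengths in m; the calibration is good to about 2 mm. A picture is of the moment at which its call begins: read the wrist's pose just before it. camera_info takes no time and is no camera call; for the wrist camera it gives the pose at the moment of the call.
- env.sign_off(): hands the job in; it is judged then, once.
Trained networks look in the newest picture that a camera, given by its name, has taken for a name from the list of things; names that differ only in an ending like _2 or _b are one class to them, and where a whole thing is asked for, a point or a joint stands for the part that bears it (a point fixed in the world has none). Each returns a list of dicts, best first, with "p" (0 to 1); they miss things now and then, are a little off and sometimes report something else, mostly with a low value. They report only what shows in the picture. A call takes as long as a camera call.
- finder.look_for(name, camera): "at" ([x, y, z] in m, in world coordinates, good to about 4 mm: the middle of the surface that is visible of it).
- finder.cut_out(name, camera): "pixels" (420x560 bool, what is visible of it).
The state is a dict: "clock": time; "joint_pos": joint angles; "joint_vel": joint speeds; "tau": joint torques, N m; "tcp_pos": TCP position; "ee_rot": TCP orientation; "force": force on the tool from outside, world axes, zero at the start; "moment": the same for the moment, N m; "gripper_width": finger opening in m; "grasp_force": force on a finger pad.
Only numpy, scipy, OpenCV 4.12 (cv2) and the standard library are available. Lean on these libraries where they do the work, as an engineer would, in place of code of your own. Each camera call takes 0.05 s, during which the arm holds its last target. There are 200 camera calls.

## Working session

There is one attempt and no reset: what is moved stays moved. The work goes in short steps, Python scripts to look and compute and a tool call to move; the robot and the scene stay as the last step left them, time stands still between calls to the robot, and variables do not carry over. Pictures are saved under pics/ and viewed, at most 10 in all, crops included, and the job is handed in when it is done.

Besides the shell and the picture viewer there is one more tool, called after "Request:" by a JSON object that holds its "fn" and its "kwargs". carry_out: Moves the arm, as the interface text tells. Its arguments: {"type":"object","properties":{"series":{"type":"array"},"squeeze":{"type":"number"}},"required":["series"]}

```bash
ls; mkdir -p pics
python3 - <<'E'
from plant import env, imaging, finder
import cv2,numpy as np
s=env.sense(); print(s['clock'],s['tcp_pos'],s['ee_rot'],s['gripper_width'])
ims=[]
for c in ['side','top']:
    im=imaging.camera(c); ims.append(im)
    i=imaging.camera_info(c); print(c,np.round(i['K'],1).tolist(),np.round(i['R'],3).tolist(),np.round(i['t'],3).tolist())
    for n in ['seal','end_cap','grease_tub','stay_grip','magazine','rod_top','deck','tape_roll','glue_bottle','catch_front','catch_rear']:
        print(c,n,[(np.round(d['at'],3).tolist(),round(d['p'],2)) for d in finder.look_for(n,c)[:2]])
for k,im in enumerate(ims): cv2.imwrite(f'pics/a{k}.png',cv2.resize(im[:,:,::-1],(800,600)))
print(env.sense()['clock'])
E
```

```text
pics
0.0 [ 0.26722081 -0.59220596  0.40381175] [-1.79892751e+02  1.59074332e-03  2.42839753e+01] 0.08514534157775477
side [[434.2, 0.0, 283.4], [0.0, 434.2, 212.8], [0.0, 0.0, 1.0]] [[1.0, 0.013, -0.025], [-0.018, -0.39, -0.921], [-0.021, 0.921, -0.389]] [-0.501, 0.102, 0.963]
side seal [([0.462, -0.089, 0.01], 0.82)]
side end_cap [([0.43, -0.199, 0.009], 0.86)]
side grease_tub [([0.455, -0.302, 0.041], 0.66)]
side stay_grip [([0.478, 0.083, 0.073], 0.72)]
side magazine [([0.525, 0.102, 0.089], 0.65), ([0.509, 0.11, 0.12], 0.55)]
side rod_top [([0.509, 0.106, 0.117], 0.68)]
side deck [([0.515, 0.108, 0.12], 0.58)]
side tape_roll [([0.539, -0.173, 0.015], 0.77)]
side glue_bottle [([0.546, -0.065, 0.043], 0.85), ([0.507, 0.111, 0.119], 0.74)]
side catch_front []
side catch_rear [([0.478, 0.08, 0.076], 0.21)]
top [[454.2, 0.0, 281.5], [0.0, 454.2, 203.6], [0.0, 0.0, 1.0]] [[-0.016, -1.0, -0.002], [-0.987, 0.016, -0.16], [0.16, -0.001, -0.987]] [-0.03, 0.505, 0.944]
top seal []
top end_cap [([0.426, -0.184, 0.012], 0.6)]
top grease_tub [([0.452, -0.28, 0.046], 0.85), ([0.427, -0.187, 0.011], 0.37)]
top stay_grip [([0.458, 0.072, 0.064], 0.79)]
top magazine [([0.509, 0.147, 0.128], 0.96), ([0.51, 0.152, 0.128], 0.3)]
top rod_top [([0.512, 0.153, 0.128], 0.88)]
top deck [([0.512, 0.15, 0.131], 0.97)]
top tape_roll []
top glue_bottle [([0.425, -0.184, 0.011], 0.63), ([0.53, -0.048, 0.063], 0.53)]
top catch_front []
top catch_rear [([0.456, 0.073, 0.064], 0.64)]
1.2
```

View pics/a0.png

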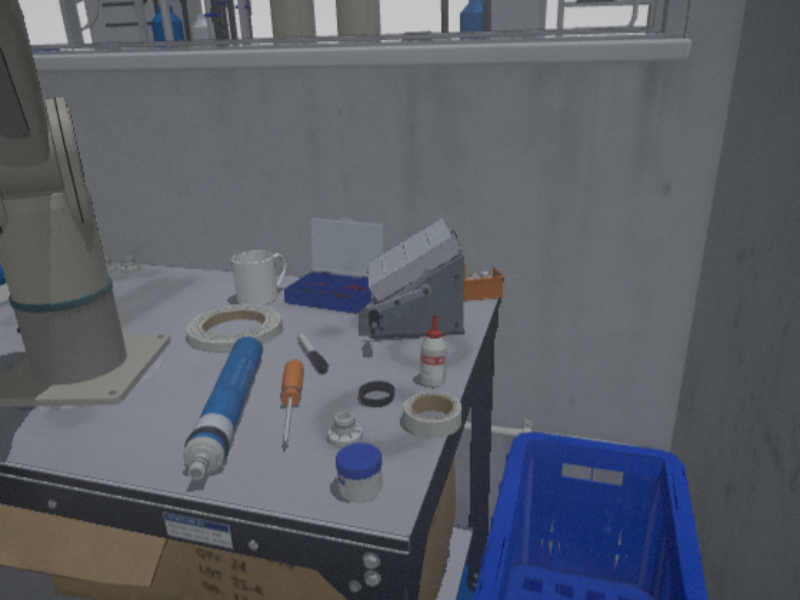

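View pics/a1.png

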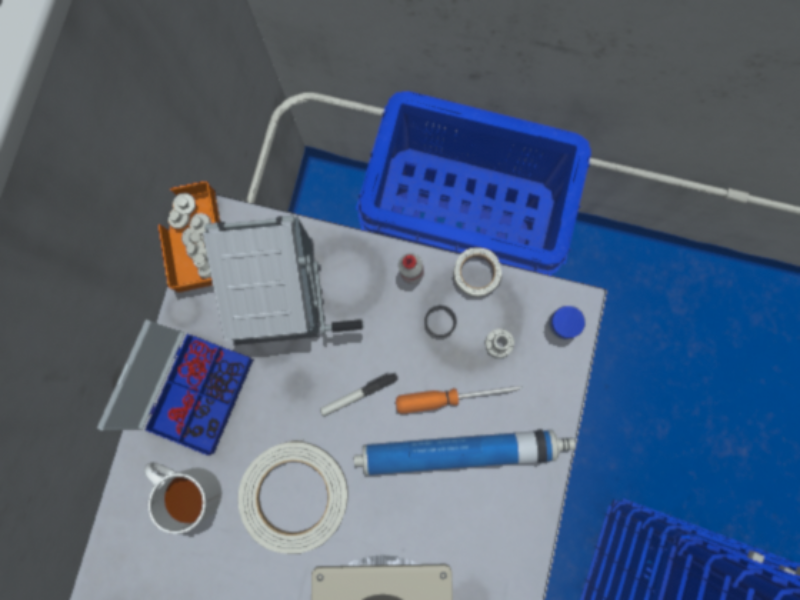

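Side view: seal at (377,393), grip end-on at (375,320), end cap (345,430), tub (360,470). Top view: seal (440,322), grip (347,325), cover (262,280), slightly yawed. I'm moving the wrist camera closer.

Request:
{"fn": "carry_out", "kwargs": {"series": [[[0.75, -0.9, 0], [0, 0, 0], 0], [[0.75, -0.9, 0], [0, 0, 0], 0], [[0.75, -0.9, 0], [0, 0, 0], 0]]}}

```text
clock: 1.58
tcp_pos: [0.3066, -0.4531, 0.4048]
ee_rot: [-179.9, -0.1, 24.6]
force: [-0.8, -0.1, -0.3]
gripper_width: 0.0857
grasp_force: 0.0
```

Request:
{"fn": "carry_out", "kwargs": {"series": [[[0.75, -0.9, 0], [0, 0, 0], 0], [[0.75, -0.9, 0], [0, 0, 0], 0], [[0.75, -0.9, 0], [0, 0, 0], 0]]}}

```text
clock: 1.95
tcp_pos: [0.3437, -0.3186, 0.405]
ee_rot: [-179.9, -0.1, 24.6]
force: [-0.2, -0.4, 0.3]
gripper_width: 0.0853
grasp_force: 0.0
```

Request:
{"fn": "carry_out", "kwargs": {"series": [[[0.75, -0.9, 0], [0, 0, 0], 0], [[0.75, -0.9, 0], [0, 0, 0], 0], [[0.75, -0.9, 0], [0, 0, 0], 0], [[0.75, -0.9, 0], [0, 0, 0], 0]]}}

```text
clock: 2.45
tcp_pos: [0.3809, -0.1861, 0.405]
ee_rot: [179.9, -0.0, 24.4]
force: [-0.7, -0.1, 1.2]
gripper_width: 0.0854
grasp_force: 0.0
```

```bash
cat > h.py <<'E'
from plant import env, imaging, finder
import cv2,numpy as np
from scipy.spatial.transform import Rotation as Ro
def rays(cam,uv,info=None):
    i=info or imaging.camera_info(cam); R,t,K=map(np.array,(i['R'],i['t'],i['K']))
    d=(R.T@np.linalg.inv(K)@np.c_[np.atleast_2d(uv),np.ones(len(np.atleast_2d(uv)))].T).T
    return -R.T@t, d/np.linalg.norm(d,axis=1,keepdims=True)
def proj(X,info):
    R,t,K=map(np.array,(info['R'],info['t'],info['K'])); p=(K@(R@np.atleast_2d(X).T+t[:,None])).T
    return p[:,:2]/p[:,2:]
def onplane(cam,uv,z,info=None):
    c,d=rays(cam,uv,info); return c+d*((z-c[2])/d[:,2:])
def pose():
    s=env.sense(); return np.array(s['tcp_pos']),Ro.from_euler('xyz',s['ee_rot'],degrees=True),s
def step(P,R=None):   # fractions towards TCP pose
    p,r,s=pose(); R=R or r
    return np.round(r.inv().apply(np.array(P)-p)/.12,3), np.round((r.inv()*R).as_rotvec(degrees=True)/60,3)
def shot(cam,name,crop=None,sc=None):
    im=imaging.camera(cam)[:,:,::-1]
    if crop: im=im[crop[1]:crop[3],crop[0]:crop[2]]
    f=min(800/im.shape[1],600/im.shape[0]); cv2.imwrite(f'pics/{name}.png',cv2.resize(im,None,fx=f,fy=f)); return f
E
python3 - <<'E'
from h import *
p,r,s=pose(); print(s['clock'],p,s['ee_rot'],np.round(s['joint_pos'],1))
i=imaging.camera_info('wrist'); print(np.round(-np.array(i['R']).T@i['t'],3), np.round(i['R'],3).tolist(),np.round(i['K'],0).tolist())
shot('wrist','w1')
for n in ['seal','stay_grip','magazine','rod_top','deck','glue_bottle','tape_roll']:
    print(n,[(np.round(d['at'],3).tolist(),round(d['p'],2)) for d in finder.look_for(n,'wrist')[:2]])
E
```

```text
2.45 [ 0.38088997 -0.18614927  0.40500901] [ 1.79930326e+02 -3.59827946e-02  2.43844921e+01] [ 22.5  17.8  -0.3 120.9   0.2  41.2 -43.6]
[ 0.447 -0.156  0.375] [[0.413, -0.911, 0.0], [-0.874, -0.396, 0.284], [-0.258, -0.117, -0.959]] [[310.0, 0.0, 278.0], [0.0, 310.0, 207.0], [0.0, 0.0, 1.0]]
seal [([0.462, -0.085, 0.009], 0.59)]
stay_grip [([0.452, 0.039, 0.069], 0.67)]
magazine [([0.454, 0.044, 0.063], 0.98)]
rod_top [([0.447, 0.042, 0.06], 0.71)]
deck [([0.455, 0.043, 0.068], 0.87)]
glue_bottle []
tape_roll [([0.531, -0.162, 0.024], 0.76)]
```

View pics/w1.png

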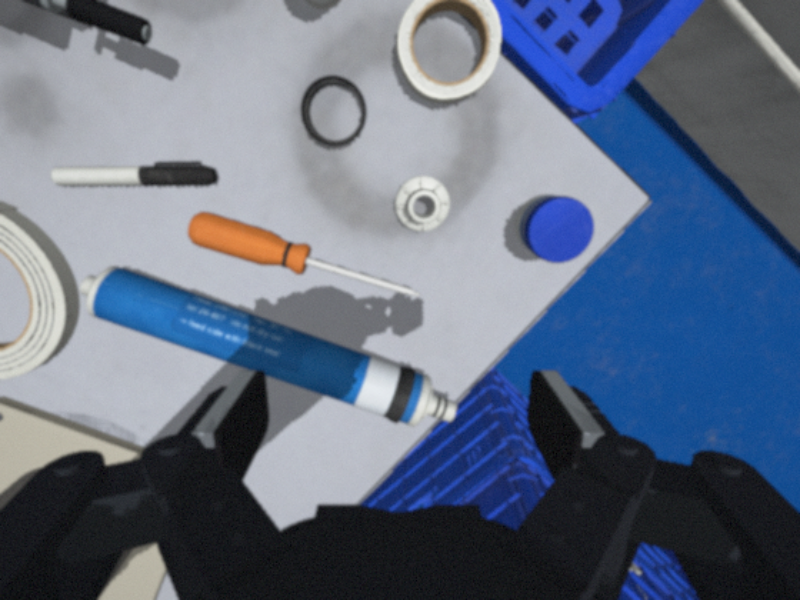

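```bash
cat > kin.py <<'E'
import numpy as np, itertools
from scipy.spatial.transform import Rotation as Ro
from scipy.optimize import least_squares
def fk(q,s,p):
    h,L1,L2,d,c1,c7=p; q=np.array(q)*s
    R=Ro.from_euler('z',q[0]+c1,degrees=True); x=np.array([0,0,h])
    R=R*Ro.from_euler('y',q[1],degrees=True)*Ro.from_euler('z',q[2],degrees=True); x=x+R.apply([0,0,L1])
    R=R*Ro.from_euler('y',q[3],degrees=True)*Ro.from_euler('z',q[4],degrees=True); x=x+R.apply([0,0,L2])
    R=R*Ro.from_euler('y',q[5],degrees=True)*Ro.from_euler('z',q[6]+c7,degrees=True); return x+R.apply([0,0,d]),R
def fit(data,p0=(.32,.55,.39,.15,0,0)):
    out=[]
    for s1,s3,s5,s7 in itertools.product([1,-1],repeat=4):
        s=np.array([s1,1,s3,1,s5,1,s7])
        def f(p):
            e=[]
            for q,x,rpy in data:
                X,R=fk(q,s,p); e+=list(X-x)+list((Ro.from_euler('xyz',rpy,degrees=True).inv()*R).as_rotvec()*.3)
            return e+list((np.array(p[:4])-p0[:4])*1e-3)
        for c1 in (0,180):
          for c7 in (0,90,180,270):
            r=least_squares(f,[*p0[:4],c1,c7],x_scale=[.1,.1,.1,.1,50,50]); out.append((r.cost,tuple(s),r.x))
    return sorted(out,key=lambda t:t[0])
D=[([61.948,36.005,2.206,86.941,-1.547,57.084,-1.146],[.267,-.592,.405],[-179.9,0,24.28])]
E
python3 - <<'E'
from h import *; import kin
p,r,s=pose(); np.save('q1.npy',np.r_[s['joint_pos'],p,s['ee_rot']])
for o in kin.fit(kin.D+[(s['joint_pos'],p,s['ee_rot'])])[:5]: print(o[0],o[1],np.round(o[2],3))
# refine by triangulation of mask centroids, top/side/wrist
for n in ['seal','stay_grip']:
    A=np.zeros((3,3));b=np.zeros(3)
    for c in ['side','top','wrist']:
        if n=='seal': imaging.camera(c)
        m=finder.cut_out(n,c)
        if not m: print(n,c,'none');continue
        m0=m[0]['pixels']; v,u=np.nonzero(m0); uv=[(u.min()+u.max())/2,(v.min()+v.max())/2]
        print(n,c,round(m[0]['p'],2),u.min(),u.max(),v.min(),v.max(),m0.sum(), np.round(onplane(c,uv,.007 if n=='seal' else .058),4))
        C,d=rays(c,uv); P=np.eye(3)-np.outer(d[0],d[0]); A+=P;b+=P@C
    print(n,np.round(np.linalg.solve(A,b),4))
E
```

```text
3.32094434479739e-05 (np.int64(-1), np.int64(1), np.int64(-1), np.int64(1), np.int64(-1), np.int64(1), np.int64(-1)) [ 1.046  0.559  0.383  0.885 -2.868 87.133]
3.320944344797602e-05 (np.int64(-1), np.int64(1), np.int64(-1), np.int64(1), np.int64(-1), np.int64(1), np.int64(-1)) [ 1.046  0.559  0.383  0.885 -2.868 87.133]
3.320944344798888e-05 (np.int64(-1), np.int64(1), np.int64(-1), np.int64(1), np.int64(-1), np.int64(1), np.int64(-1)) [ 1.046  0.559  0.383  0.885 -2.868 87.133]
3.320944344803009e-05 (np.int64(-1), np.int64(1), np.int64(-1), np.int64(1), np.int64(-1), np.int64(1), np.int64(-1)) [ 1.046  0.559  0.383  0.885 -2.868 87.133]
3.4163408130256124e-05 (np.int64(-1), np.int64(1), np.int64(-1), np.int64(1), np.int64(-1), np.int64(1), np.int64(-1)) [-1.6700e-01 -5.6000e-01 -3.8200e-01 -8.1800e-01  1.7713e+02 -9.2870e+01]
seal side 0.66 251 275 266 284 287 [[ 0.4621 -0.0942  0.007 ]]
seal top 0.43 297 318 214 235 94 [[ 0.462  -0.0949  0.007 ]]
seal wrist 0.74 211 256 51 100 753 [[ 0.4642 -0.0943  0.007 ]]
seal [ 0.4628 -0.0947  0.0074]
stay_grip side none
stay_grip top 0.71 220 253 184 233 262 [[0.4928 0.058  0.058 ]]
stay_grip wrist 0.95 28 105 0 29 1133 [[0.4473 0.0532 0.058 ]]
stay_grip [0.4684 0.0503 0.0748]
```

Wrist picture: seal at (335,110), end cap (422,205), tub (560,230), grip's end at the upper left (150,30). The seal triangulates to (0.463,-0.0945,0.007). I'm turning towards the lever next.

Request:
{"fn": "carry_out", "kwargs": {"series": [[[0.9, -0.55, 0.2], [0, 0, -1], 0], [[0.9, -0.55, 0.2], [0, 0, -1], 0], [[0.9, -0.55, 0.2], [0, 0, -1], 0], [[0.9, -0.55, 0.2], [0, 0, -1], 0], [[0.9, -0.55, 0.2], [0, 0, -1], 0], [[0.9, -0.55, 0.2], [0, 0, -1], 0]]}}

```text
clock: 4.05
tcp_pos: [0.4515, -0.0815, 0.3806]
ee_rot: [-180.0, -0.0, 84.5]
force: [1.7, -0.1, -0.3]
gripper_width: 0.0852
grasp_force: 0.0
```

```bash
cat >> h.py <<'E'
def leanR(yaw,lam):
    l=np.radians(lam); return Ro.from_euler('z',yaw,degrees=True)*Ro.from_matrix(np.array([[0,np.cos(l),np.sin(l)],[1,0,0],[0,np.sin(l),-np.cos(l)]]).T)
def deckR(yaw): return Ro.from_euler('z',yaw,degrees=True)*Ro.from_euler('y',-30,degrees=True)
E
python3 - <<'E'
from h import *
p,r,s=pose(); print(s['clock'],p,s['ee_rot'],np.round(s['joint_pos'],1))
print(step([.455,-.08,.30],leanR(8,30)))
E
```

```text
4.05 [ 0.45153637 -0.08152165  0.38064803] [-1.79992483e+02 -6.97129462e-03  8.45339936e+01] [ 19.9  23.4 -17.9 117.6  10.8  40.6 -10.3]
(array([0.015, 0.028, 0.672]), array([ 0.059,  0.498, -0.219]))
```

Request:
{"fn": "carry_out", "kwargs": {"series": [[[0.0, 0.03, 0.67], [0.06, 0.5, -0.22], 0], [[0.0, 0.03, 0.67], [0.06, 0.5, -0.22], 0], [[0.0, 0.03, 0.67], [0.06, 0.5, -0.22], 0], [[0.0, 0.03, 0.67], [0.06, 0.5, -0.22], 0], [[0.0, 0.03, 0.67], [0.06, 0.5, -0.22], 0]]}}

```text
clock: 4.68
tcp_pos: [0.4552, -0.0819, 0.3003]
ee_rot: [-179.9, -30.0, 97.7]
force: [-0.8, -0.2, 0.8]
gripper_width: 0.0854
grasp_force: 0.0
```

Run:
```python
from h import *; import kin
p,r,s=pose(); print(s['clock'],p,s['ee_rot'],np.round(s['joint_pos'],1)); 
q1=np.load('q1.npy'); np.save('q2.npy',np.r_[s['joint_pos'],p,s['ee_rot']])
o=kin.fit(kin.D+[(q1[:7],q1[7:10],q1[10:]),(s['joint_pos'],p,s['ee_rot'])])[0]; print(o[0],np.round(o[2],3))
shot('wrist','w2')
m=finder.cut_out('stay_grip','wrist')
for d in m[:1]:
    v,u=np.nonzero(d['pixels']); print(d['p'],u.min(),u.max(),v.min(),v.max(),np.round(cv2.minAreaRect(np.c_[u,v].astype(np.float32))[0:2],1))
for n in ['stay_grip','magazine']:
    print(n,[(np.round(d['at'],3).tolist(),round(d['p'],2)) for d in finder.look_for(n,'wrist')[:2]])
```

```text
4.675 [ 0.45515945 -0.08189307  0.30031659] [-179.93089114  -30.01501561   97.71635315] [ 43.6  40.8 -41.  116.9  -5.3  39.1  20.3]
9.55940141732777e-05 [ 0.332  0.543  0.39   0.155 -2.765 87.359]
0.87 286 425 164 250 [[342.8 185.6]
 [ 68.4 158. ]]
stay_grip [([0.459, 0.076, 0.069], 0.62)]
magazine [([0.519, 0.122, 0.123], 0.88)]
```

View pics/w2.png

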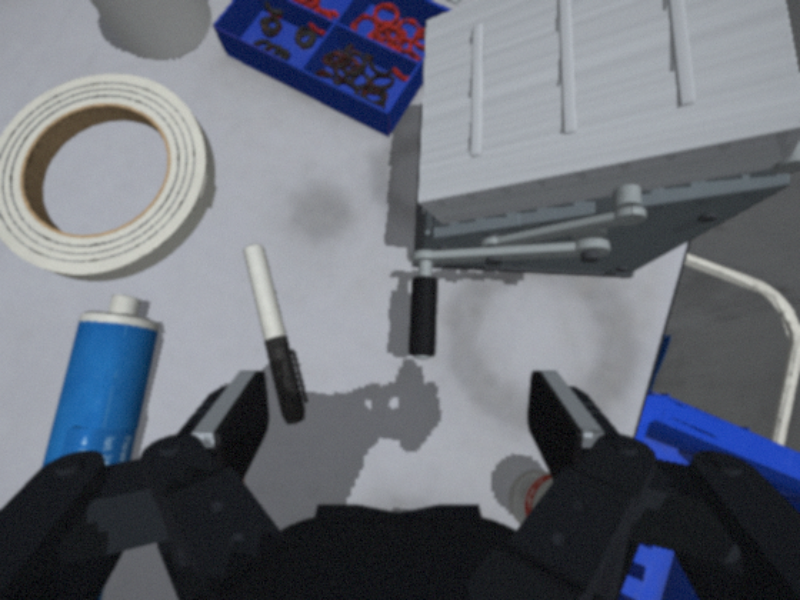

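Wrist picture: grip runs from (425,277) to (422,355), pivot hub (593,247), bottle at the lower right (530,495). I'm fitting the magazine pose from these.

Run:
```python
from h import *
from scipy.optimize import least_squares
I={c:imaging.camera_info(c) for c in ['wrist','top','side']}
def grip(q): return 5+90*np.cos(2.949-q),-14+90*np.sin(2.949-q)
gx,gz=grip(0)
obs=[('wrist',(gx,-91,gz),(425,277),1),('wrist',(gx,-137,gz),(422,355),1),('top',(gx,-114,gz),(347,325.5),1),('side',(gx,-137,gz),(375,318),.5),('wrist',(5,-85,-14),(593,247),.3)]
def W(pt,m):
    x,y,a=m; return np.array([x,y,.097])+deckR(a).apply(np.array(pt)/1000)
def f(m): return np.concatenate([w*(proj(W(pt,m),I[c])[0]-np.array(uv)*.7) for c,pt,uv,w in obs])
r=least_squares(f,[.53,.15,8],x_scale=[.1,.1,10]); m=r.x; print(np.round(m,4)); print(np.round(r.fun.reshape(-1,2),1).tolist())
# free triangulation of grip middle
A=0;b=0
for c,uv in [('wrist',(423.5,316)),('top',(347,325.5))]:
    C,d=rays(c,np.array(uv)*.7); P=np.eye(3)-np.outer(d[0],d[0]); A=A+P;b=b+P@C
print('tri',np.round(np.linalg.solve(A,b),4),'model',W((gx,-114,gz),m))
g=W((gx,-119,gz),m); R=leanR(m[2],30)
for back in (.06,0): print(back,step(g-R.apply([0,0,.155+back]),R))
np.save('mag.npy',m)
```

```text
[0.5137 0.1685 6.4446]
[[-0.7, -0.0], [0.7, -0.2], [-1.2, -0.9], [-0.2, 2.1], [-1.1, 1.7]]
tri [0.452  0.0449 0.0617] model [0.45313534 0.04696919 0.05812612]
0.06 (array([-0.132,  0.106,  0.469]), array([-0.012,  0.   ,  0.021]))
0 (array([-0.132,  0.112,  0.969]), array([-0.012,  0.   ,  0.021]))
```

Request:
{"fn": "carry_out", "kwargs": {"series": [[[-0.13, 0.11, 0.4], [-0.012, 0, 0.021], 0], [[-0.13, 0.11, 0.4], [-0.012, 0, 0.021], 0], [[-0.13, 0.11, 0.7], [-0.012, 0, 0.021], 0], [[-0.13, 0.11, 0.97], [-0.012, 0, 0.021], 0], [[-0.13, 0.11, 0.97], [-0.012, 0, 0.021], 0]]}}

```text
clock: 5.5
tcp_pos: [0.4613, -0.0344, 0.1921]
ee_rot: [-179.8, -30.2, 96.5]
force: [0.7, -0.1, 0.6]
gripper_width: 0.0855
grasp_force: 0.0
```

Run:
```python
from h import *
p,r,s=pose(); print(s['clock'],p,s['force'],np.round(s['joint_pos'],1)); 
shot('wrist','w3')
```

```text
5.5 [ 0.46130477 -0.03440866  0.19214496] [ 0.65658403 -0.05467254  0.61159169] [ 35.   51.9 -36.3 120.5  -3.2  22.4  18. ]
```

View pics/w3.png

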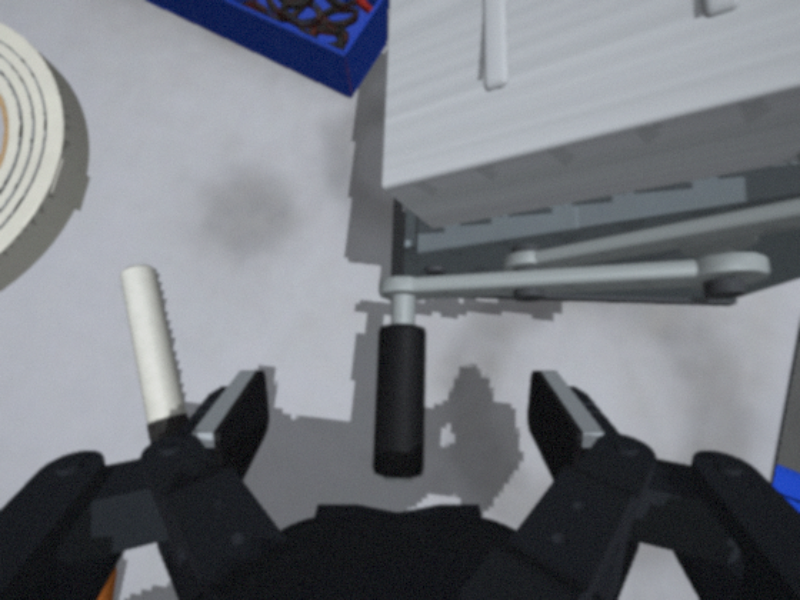

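Grip at (400,400) lies centred between the fingers and aligned with them. Closing.

Request:
{"fn": "carry_out", "kwargs": {"series": [[[0, 0, 0], [0, 0, 0], 1], [[0, 0, 0], [0, 0, 0], 1], [[0, 0, 0], [0, 0, 0], 1], [[0, 0, 0], [0, 0, 0], 1], [[0, 0, 0], [0, 0, 0], 1], [[0, 0, 0], [0, 0, 0], 1]], "squeeze": 30}}

```text
clock: 6.3
tcp_pos: [0.4617, -0.036, 0.1919]
ee_rot: [-179.9, -30.1, 96.2]
force: [-2.5, -3.2, 5.7]
gripper_width: 0.0148
grasp_force: 29.1
```

```bash
cat > arc.py <<'E'
from h import *
import sys
m=np.load('mag.npy'); q0,q1,n=float(sys.argv[1]),float(sys.argv[2]),int(sys.argv[3])
p,r,s=pose(); print(s['clock'],s['force'],s['gripper_width'],s['grasp_force'],np.round(s['joint_pos'],1))
G=lambda q: deckR(m[2]).apply(np.array([5+90*np.cos(2.949-q),-119,-14+90*np.sin(2.949-q)])/1000)+[m[0],m[1],.097]
print('grasp pt',p+r.apply([0,0,.155]),'model',G(q0))
for q in np.linspace(q0,q1,n+1)[1:]: print(round(q,3),np.round(r.inv().apply(G(q)-G(q0))/.12,2).tolist())
E
python3 arc.py 0 1.2 11
```

```text
6.3 [-2.45766899 -3.1912019   5.74300372] 0.01476654447020187 29.12751853466034 [ 35.1  51.9 -36.3 120.5  -3.2  22.3  18. ]
grasp pt [0.45293049 0.04129912 0.05788973] model [0.45369656 0.04200079 0.05812612]
0.109 [0.04, -0.02, -0.07]
0.218 [0.08, -0.04, -0.14]
0.327 [0.12, -0.04, -0.21]
0.436 [0.16, -0.04, -0.28]
0.545 [0.2, -0.02, -0.35]
0.655 [0.24, -0.0, -0.42]
0.764 [0.28, 0.03, -0.48]
0.873 [0.32, 0.07, -0.55]
0.982 [0.35, 0.11, -0.6]
1.091 [0.38, 0.16, -0.66]
1.2 [0.41, 0.22, -0.71]
```

Request:
{"fn": "carry_out", "kwargs": {"series": [[[0.04, -0.02, -0.07], [0, 0, 0], 1], [[0.08, -0.04, -0.14], [0, 0, 0], 1], [[0.12, -0.04, -0.21], [0, 0, 0], 1], [[0.16, -0.04, -0.28], [0, 0, 0], 1], [[0.2, -0.02, -0.35], [0, 0, 0], 1], [[0.24, 0, -0.42], [0, 0, 0], 1], [[0.28, 0.03, -0.48], [0, 0, 0], 1], [[0.32, 0.07, -0.55], [0, 0, 0], 1], [[0.35, 0.11, -0.6], [0, 0, 0], 1], [[0.38, 0.16, -0.66], [0, 0, 0], 1], [[0.41, 0.22, -0.71], [0, 0, 0], 1], [[0.41, 0.22, -0.71], [0, 0, 0], 1]]}}

```text
clock: 7.8
tcp_pos: [0.4891, -0.0336, 0.2911]
ee_rot: [180.0, -30.1, 96.4]
force: [-3.2, -5.1, -1.4]
gripper_width: 0.0149
grasp_force: 30.3
```

```bash
python3 arc.py 1.2 2.42 11
```

```text
7.8 [-3.23054415 -5.13728838 -1.41464269] 0.014874202572796 30.335451364517212 [ 36.5  42.5 -40.1 114.8  -6.5  35.9  15.2]
grasp pt [0.4805956  0.04359363 0.1569421 ] model [0.48053673 0.04503255 0.15610682]
1.311 [0.03, 0.07, -0.04]
1.422 [0.05, 0.14, -0.08]
1.533 [0.06, 0.21, -0.11]
1.644 [0.08, 0.29, -0.13]
1.755 [0.09, 0.37, -0.15]
1.865 [0.09, 0.46, -0.15]
1.976 [0.09, 0.54, -0.15]
2.087 [0.08, 0.62, -0.14]
2.198 [0.07, 0.7, -0.12]
2.309 [0.06, 0.78, -0.1]
2.42 [0.04, 0.86, -0.07]
```

Request:
{"fn": "carry_out", "kwargs": {"series": [[[0.03, 0.07, -0.04], [0, 0, 0], 1], [[0.05, 0.14, -0.08], [0, 0, 0], 1], [[0.06, 0.21, -0.11], [0, 0, 0], 1], [[0.08, 0.29, -0.13], [0, 0, 0], 1], [[0.09, 0.37, -0.15], [0, 0, 0], 1], [[0.09, 0.46, -0.15], [0, 0, 0], 1], [[0.09, 0.54, -0.15], [0, 0, 0], 1], [[0.08, 0.62, -0.14], [0, 0, 0], 1], [[0.07, 0.7, -0.12], [0, 0, 0], 1], [[0.06, 0.78, -0.1], [0, 0, 0], 1], [[0.04, 0.86, -0.07], [0, 0, 0], 1], [[0.04, 0.86, -0.07], [0, 0, 0], 1]]}}

```text
clock: 9.3
tcp_pos: [0.5888, -0.0249, 0.3004]
ee_rot: [-179.4, -29.9, 96.2]
force: [-13.7, -16.8, 14.1]
gripper_width: 0.0149
grasp_force: 33.0
```

Run:
```python
from h import *
m=np.load('mag.npy'); p,r,s=pose(); g=p+r.apply([0,0,.155])
d=deckR(m[2]).inv().apply(g-[m[0],m[1],.097])*1000
print(s['clock'],s['force'],s['grasp_force'],d,'q',2.949-np.arctan2(d[2]+14,d[0]-5),'rad',np.hypot(d[2]+14,d[0]-5))
```

```text
9.3 [-13.68823879 -16.77718707  14.14153173] 33.02881747484207 [  79.30006883 -123.24201686   34.01784809] q 2.375251939157674 rad 88.465891521902
```

At the stop (q≈2.37). Releasing and backing off.

Request:
{"fn": "carry_out", "kwargs": {"series": [[[0, 0, 0], [0, 0, 0], 0.2], [[0, 0, 0], [0, 0, 0], 0.2], [[0, 0, 0], [0, 0, 0], 0.2], [[0, 0, 0], [0, 0, 0], 0.2], [[0, 0, -0.5], [0, 0, 0], 0.2], [[0, 0, -1], [0, 0, 0], 0], [[0, 0, -1], [0, 0, 0], 0], [[0, 0, -1], [0, 0, 0], 0]]}}

```text
clock: 10.3
tcp_pos: [0.5974, -0.0811, 0.4032]
ee_rot: [-179.9, -30.2, 96.3]
force: [-0.0, 0.1, 0.0]
gripper_width: 0.0855
grasp_force: 0.0
```

Run:
```python
from h import *
m=np.load('mag.npy'); p,r,s=pose(); print(s['clock'],p,s['ee_rot'],s['force'],np.round(s['joint_pos'],1))
a=imaging.camera('wrist');b=imaging.camera('top'); cv2.imwrite('pics/w4.png',cv2.resize(np.hstack([a,b])[:,:,::-1],(800,300)))
w=[(np.round(d['at'],3).tolist(),round(d['p'],2)) for d in finder.look_for('stay_grip','top')[:2]]; print(w)
# seal pose: tool down, fingers along y(deck)
R=leanR(m[2],0)
for yaw in (0,-30,-60,-90):
    R=Ro.from_euler('z',yaw,degrees=True)*leanR(m[2],0)
    print(yaw,step([.463,-.0945,.30],R))
```

```text
10.3 [ 0.59735394 -0.08110239  0.40323031] [-179.9013076   -30.15997241   96.33673132] [-0.0404521   0.13853949  0.0099611 ] [ 35.5  40.5 -38.9  91.1  -6.5  60.8  12.7]
[([0.569, 0.07, 0.171], 0.88)]
0 (array([-0.422, -1.122,  0.745]), array([-0.003, -0.504, -0.001]))
-30 (array([-0.422, -1.122,  0.745]), array([-0.135, -0.491,  0.488]))
-60 (array([-0.422, -1.122,  0.745]), array([-0.266, -0.455,  0.975]))
-90 (array([-0.422, -1.122,  0.745]), array([-0.397, -0.392,  1.461]))
```

View pics/w4.png

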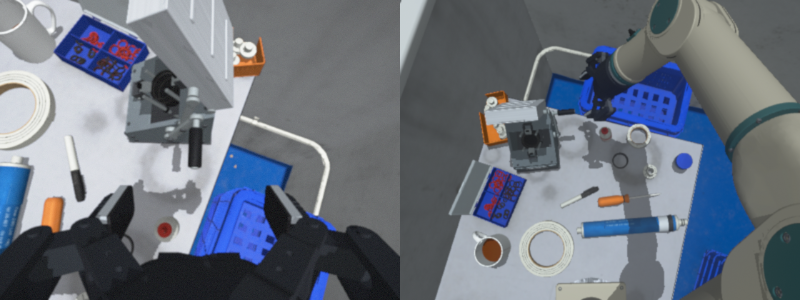

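```bash
cat > kin2.py <<'E'
import numpy as np
from scipy.spatial.transform import Rotation as Ro
from scipy.optimize import least_squares
E=lambda a,v: Ro.from_euler(a,v,degrees=True)
LO=np.array([-175.42,-21.48,-71.46,10.55,-63.04,13.31,-168.57]);HI=np.array([175.42,121.26,75.88,141.38,243.04,113.54,168.57])
def fk(q,p):
    h,L1,L2,d,c1,c7,a1,a2,a3,o2,o4,o6=p
    R=E('z',-q[0]+c1)*E('y',q[1]+o2)*E('z',-q[2]); x=np.array([0,0,h])+R.apply([a1,0,L1])
    R=R*E('y',q[3]+o4)*E('z',-q[4]); x=x+R.apply([a2,0,L2])
    R=R*E('y',q[5]+o6)*E('z',-q[6]+c7); return x+R.apply([a3,0,0])*0+R.apply([0,0,d])+ (R*E('z',q[6]-c7)).apply([a3,0,0]),R
D=[([61.948,36.005,2.206,86.941,-1.547,57.084,-1.146],[.267,-.592,.405],[-179.9,0,24.28]),
([19.9,23.4,-17.9,117.6,10.8,40.6,-10.3],[.45153637,-.08152165,.38064803],[-180,0,84.53]),
([35.,51.9,-36.3,120.5,-3.2,22.4,18.],[.4613,-.0344,.19214],[-179.8,-30.2,96.5]),
([36.5,42.5,-40.1,114.8,-6.5,35.9,15.2],[.4891,-.0336,.2911],[180,-30.1,96.4]),
([35.5,40.5,-38.9,91.1,-6.5,60.8,12.7],[.59735,-.0811,.40323],[-179.9,-30.16,96.34])]
for n in ('q1','q2'):
    z=np.load(n+'.npy'); D.append((z[:7],z[7:10],z[10:]))
def res(p,D=D):
    e=[]
    for q,x,rpy in D:
        X,R=fk(q,p); e+=list(X-x)+list((E('xyz',rpy).inv()*R).as_rotvec()*.3)
    return np.array(e)
p0=np.array([.332,.543,.39,.155,-2.8,87.4,0,0,0,0,0,0])
r=least_squares(lambda p: np.r_[res(p),(p-p0)*[.001,.001,.001,.001,0,0,.001,.001,.001,1e-5,1e-5,1e-5]],p0,x_scale=[.1]*4+[50,50]+[.1]*3+[5]*3)
P=r.x
def ik(x,R,q0,lim=1):
    f=lambda q: np.r_[(fk(q,P)[0]-x)*10,(R.inv()*fk(q,P)[1]).as_rotvec()*3,(q-q0)*1e-5]
    s=least_squares(f,np.clip(q0,LO+1,HI-1),bounds=(LO+lim,HI-lim),x_scale=50.); return s.x,np.linalg.norm(s.fun[:6])
E
python3 - <<'E'
from h import *; from kin2 import *
print(np.round(P,3),'rms',np.sqrt(np.mean(res(P)**2)))
m=np.load('mag.npy'); Rd=deckR(m[2]); O=np.array([m[0],m[1],.097]); rng=np.random.default_rng(0)
q0=np.array(pose()[2]['joint_pos'])
for flip in (0,180):
  for zz in (0,80):
    Rt=Rd*E('x',180)*E('z',flip); x=O+Rd.apply([0,0,.155+.005+zz/1000]); S=[]
    for k in range(25):
        q,e=ik(x,Rt,rng.uniform(LO,HI) if k else q0,3)
        if e<2e-3: S.append(q)
    S.sort(key=lambda q:np.abs(q-q0).max()); print(flip,zz,len(S)); 
    for q in S[:6]: print(np.round(q,0).tolist())
E
```

```text
[ 3.2300e-01  5.5800e-01  3.9100e-01  1.5300e-01 -2.8170e+00  8.7584e+01
  2.2000e-02  6.0000e-03  1.8000e-02 -9.8300e-01  3.2800e-01  1.2940e+00] rms 0.002751950215895132Traceback (most recent call last):
  File "<stdin>", line 9, in <module>
  File "kin2.py", line 28, in ik
    s=least_squares(f,np.clip(q0,LO+1,HI-1),bounds=(LO+lim,HI-lim),x_scale=50.); return s.x,np.linalg.norm(s.fun[:6])
    return func(*args, **kwargs)
    raise ValueError("Initial guess is outside of provided bounds")
ValueError: Initial guess is outside of provided bounds
```

```bash
sed -i 's/LO+1,HI-1/LO+lim+.1,HI-lim-.1/' kin2.py
python3 - <<'E'
from h import *; from kin2 import *
m=np.load('mag.npy'); Rd=deckR(m[2]); O=np.array([m[0],m[1],.097]); rng=np.random.default_rng(0)
q0=np.array(pose()[2]['joint_pos'])
for flip in (0,180):
  for zz in (0,80):
    Rt=Rd*E('x',180)*E('z',flip); x=O+Rd.apply([0,0,.155+.005+zz/1000]); S=[]
    for k in range(25):
        q,e=ik(x,Rt,rng.uniform(LO,HI) if k else q0,3)
        if e<2e-3: S.append(q)
    S.sort(key=lambda q:np.abs(q-q0).max()); print(flip,zz,len(S)); 
    for q in S[:6]: print(np.round(q,0).tolist())
E
```

```text
0 0 6
[14.0, 61.0, -68.0, 138.0, 115.0, 66.0, 145.0]
[14.0, 61.0, -68.0, 138.0, 115.0, 66.0, 145.0]
[14.0, 61.0, -68.0, 138.0, 115.0, 66.0, 145.0]
[14.0, 61.0, -68.0, 138.0, 115.0, 66.0, 145.0]
[14.0, 61.0, -68.0, 138.0, 115.0, 66.0, 145.0]
[14.0, 61.0, -68.0, 138.0, 115.0, 66.0, 145.0]
0 80 0
180 0 13
[14.0, 61.0, -68.0, 138.0, 115.0, 66.0, -35.0]
[14.0, 61.0, -68.0, 138.0, 115.0, 66.0, -35.0]
[14.0, 61.0, -68.0, 138.0, 115.0, 66.0, -35.0]
[14.0, 61.0, -68.0, 138.0, 115.0, 66.0, -35.0]
[14.0, 61.0, -68.0, 138.0, 115.0, 66.0, -35.0]
[14.0, 61.0, -68.0, 138.0, 115.0, 66.0, -35.0]
180 80 0
```

Run:
```python
from h import *; from kin2 import *
m=np.load('mag.npy'); Rd=deckR(m[2]); O=np.array([m[0],m[1],.097]); rng=np.random.default_rng(0)
q0=np.array(pose()[2]['joint_pos']); seeds=[np.array([14,61,-68,138,115,66,-35.]),np.array([14,61,-60,130,60,50,-80.]),q0]+[rng.uniform(LO,HI) for _ in range(8)]
for t in (0,8,15,22):
  for zz in (0,35,60):
    Rt=Rd*E('y',t)*E('x',180)*E('z',180); x=O+Rd.apply([0,0,zz/1000])-Rt.apply([0,0,.16]); S=[]
    for s in seeds:
        q,e=ik(x,Rt,s,1.5)
        if e<3e-3: S.append(q)
    U=[]
    for q in S:
        if all(np.abs(q-u).max()>8 for u in U): U.append(q)
    print(t,zz,[np.round(q).astype(int).tolist() for q in U[:4]])
```

```text
0 0 [[14, 61, -68, 138, 115, 66, -35], [10, 54, -59, 139, 118, 56, -41], [-12, 40, -22, 140, 139, 34, -68]]
0 35 []
0 60 []
8 0 [[17, 59, -70, 132, 101, 59, -22], [12, 51, -59, 132, 103, 47, -26], [-16, 37, -15, 133, 124, 17, -52]]
8 35 [[17, 53, -70, 133, 97, 55, -22], [-17, 32, -15, 135, 114, 15, -43]]
8 60 [[17, 48, -70, 134, 94, 51, -21], [-15, 29, -18, 135, 102, 15, -32]]
15 0 [[18, 58, -70, 126, 89, 56, -10], [7, 45, -48, 126, 84, 35, -8], [-12, 37, -19, 125, 71, 15, 2]]
15 35 [[18, 52, -70, 127, 84, 52, -9], [1, 37, -38, 127, 74, 26, -1], [-13, 32, -17, 126, 57, 15, 15]]
15 60 [[18, 48, -70, 128, 80, 50, -7], [-5, 31, -30, 127, 61, 21, 11], [-12, 30, -19, 126, 51, 16, 21]]
22 0 [[18, 59, -70, 120, 77, 57, 2], [-2, 40, -31, 118, 51, 26, 24]]
22 35 [[18, 53, -70, 121, 72, 54, 4], [1, 37, -36, 120, 49, 29, 25], [-5, 35, -27, 119, 41, 25, 34]]
22 60 [[19, 49, -70, 122, 69, 52, 6], [3, 35, -39, 121, 47, 31, 26], [-5, 32, -27, 120, 36, 27, 38]]
```

Run:
```python
from h import *; from kin2 import ik
R=leanR(0,15); S=np.array([.463,-.0945,.007])
for b in (.09,0): 
    T=S-R.apply([0,0,.169+b]); print(b,T,step(T,R)); q,e=ik(T,R,np.array(pose()[2]['joint_pos']),1.5); print(np.round(q),e)
```

```text
0.09 [ 0.463      -0.16153413  0.25717479] (array([-1.082, -1.183,  0.774]), array([-0.044, -0.253,  0.098]))
[ 39.  40. -26. 116.   4.  31.  14.] 1.238638702497623e-07
0 [ 0.463      -0.13824042  0.17024146] (array([-1.28 , -1.159,  1.497]), array([-0.044, -0.253,  0.098]))
[ 33.  49. -21. 118.   4.  19.  14.] 1.6906491444401927e-07
```

Request:
{"fn": "carry_out", "kwargs": {"series": [[[-0.5, -0.5, 0.2], [-0.022, -0.12, 0.05], 0.15], [[-0.95, -0.95, 0.5], [-0.044, -0.253, 0.098], 0.15], [[-1, -1, 0.6], [-0.044, -0.253, 0.098], 0.15], [[-1, -1, 0.6], [-0.044, -0.253, 0.098], 0.15], [[-1, -1, 0.6], [-0.044, -0.253, 0.098], 0.15]]}}

```text
clock: 11.08
tcp_pos: [0.4864, -0.1612, 0.2809]
ee_rot: [179.8, -15.0, 90.0]
force: [-0.7, 0.5, 0.0]
gripper_width: 0.0724
grasp_force: 0.0
```

Run:
```python
from h import *
p,r,s=pose(); print(s['clock'],p,s['ee_rot'],s['gripper_width'],np.round(s['joint_pos'],1))
shot('wrist','w5')
m=finder.cut_out('seal','wrist')
for d in m[:2]:
    v,u=np.nonzero(d['pixels']); uv=[(u.min()+u.max())/2,(v.min()+v.max())/2]; print(d['p'],u.min(),u.max(),v.min(),v.max(),onplane('wrist',uv,.007))
print(finder.look_for('glue_bottle','wrist')[:1])
R=leanR(0,15); S=np.array([.463,-.0945,.007])
for b in (.09,0.03,0): print(b,step(S-R.apply([0,0,.169+b]),R))
```

```text
11.075 [ 0.48643766 -0.1611665   0.28092604] [179.84797224 -15.03264114  90.00536744] 0.0724254841644084 [ 38.4  39.5 -28.  112.5   5.   35.5  11.3]
0.8 219 278 184 243 [[ 0.46349362 -0.09585248  0.007     ]]
0.49 188 235 291 346 [[ 0.43145633 -0.18625815  0.007     ]]
[{'at': [0.5354, -0.0502, 0.0629], 'p': 0.64}]
0.09 (array([-0.056, -0.202,  0.197]), array([0.004, 0.001, 0.001]))
0.03 (array([-0.056, -0.204,  0.697]), array([0.004, 0.001, 0.001]))
0 (array([-0.056, -0.205,  0.947]), array([0.004, 0.001, 0.001]))
```

View pics/w5.png

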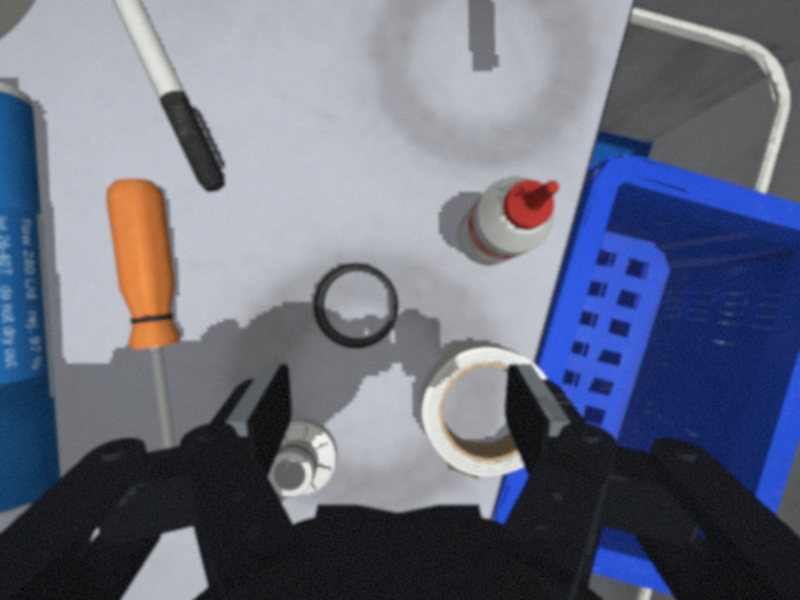

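Seal at (356,305), clear of the tape roll (485,410), end cap (303,460) and bottle (515,215). Descending to grip it.

Request:
{"fn": "carry_out", "kwargs": {"series": [[[-0.055, -0.2, 0.2], [0.004, 0, 0], 0.15], [[-0.055, -0.2, 0.55], [0.004, 0, 0], 0.15], [[-0.055, -0.2, 0.8], [0.004, 0, 0], 0.15], [[-0.058, -0.2, 0.945], [0.004, 0, 0], 0.15], [[-0.058, -0.2, 0.945], [0.004, 0, 0], 0.15], [[-0.058, -0.2, 0.945], [0.004, 0, 0], 0.6], [[-0.058, -0.2, 0.945], [0.004, 0, 0], 0.8], [[-0.058, -0.2, 0.945], [0.004, 0, 0], 0.8], [[-0.058, -0.2, 0.945], [0.004, 0, 0], 0.8], [[-0.058, -0.2, 0.945], [0.004, 0, 0], 0.8]], "squeeze": 50}}

```text
clock: 12.48
tcp_pos: [0.4627, -0.1396, 0.171]
ee_rot: [180.0, -14.9, 90.0]
force: [-0.7, -1.0, 7.1]
gripper_width: 0.0476
grasp_force: 51.7
```

Run:
```python
from h import *; from kin2 import ik
p,r,s=pose(); print(s['clock'],p,s['ee_rot'],s['force'],s['gripper_width'],s['grasp_force'],np.round(s['joint_pos'],1))
c=r.inv().apply(np.array([.463,-.095,.007])-p); print('seal in tool',c*1000)
m=np.load('mag.npy'); Rd=deckR(m[2]); O=np.array([m[0],m[1],.097])
Rt=Rd*Ro.from_euler('y',15,degrees=True)*Ro.from_euler('x',180,degrees=True)*Ro.from_euler('z',180,degrees=True)
for z in (70,35,0):
    T=O+Rd.apply([0,0,z/1000])-Rt.apply([0,0,c[2]]); print(z,T,step(T,Rt),Rt.as_euler('xyz',degrees=True)); q,e=ik(T,Rt,np.array(s['joint_pos']),1.5); print(np.round(q),e)
```

```text
12.475 [ 0.46274353 -0.13956159  0.17103366] [179.95616146 -14.9104625   89.98988927] [-0.66056598 -1.02859562  7.11291414] 0.047611187423892046 51.66328793056891 [ 33.6  49.2 -22.7 119.2   8.8  18.7   9.2]
seal in tool [8.53828365e-01 1.18552905e-01 1.69976763e+02]
70 [0.4351637  0.15966415 0.32180672] (array([ 2.733, -0.23 , -0.573]), array([-1.000e-03, -3.730e-01, -1.622e+00])) [-180.           15.         -173.55540263]
[ -8.  28. -25. 127.  50.  20.  21.] 2.7731344193721816e-07
35 [0.45255311 0.16162839 0.29149583] (array([ 2.684, -0.085, -0.324]), array([-1.000e-03, -3.730e-01, -1.622e+00])) [-180.           15.         -173.55540263]
[-14.  31. -16. 126.  51.  15.  21.] 3.860225188888286e-07
0 [0.46994253 0.16359263 0.26118495] (array([ 2.635,  0.06 , -0.076]), array([-1.000e-03, -3.730e-01, -1.622e+00])) [-180.           15.         -173.55540263]
[-13.  36. -18. 125.  65.  15.   8.] 8.262675346334194e-07
```

Gripped. Lifting straight up, then starting the turn.

Request:
{"fn": "carry_out", "kwargs": {"series": [[[0.13, 0, -0.45], [0, 0, 0], 0.8], [[0.26, 0, -0.95], [0, 0, 0], 0.8], [[0.26, 0, -0.97], [0, 0, 0], 0.8], [[0.26, 0, -0.97], [0, -0.05, -0.16], 0.8], [[0.26, 0, -0.97], [0, -0.1, -0.32], 0.8], [[0.26, 0, -0.97], [0, -0.15, -0.48], 0.8], [[0.26, 0, -0.97], [0, -0.19, -0.64], 0.8], [[0.26, 0, -0.97], [0, -0.22, -0.8], 0.8], [[0.26, 0, -0.97], [0, -0.22, -0.8], 0.8]]}}

```text
clock: 13.6
tcp_pos: [0.4618, -0.1392, 0.29]
ee_rot: [174.2, 1.5, 137.4]
force: [-0.9, -0.0, -0.5]
gripper_width: 0.0475
grasp_force: 51.9
```

```bash
cat > tgt.py <<'E'
from h import *
import sys
s0=pose()[2]; p,r,s=pose(); C=np.array([.0009,.0001,.170])
m=np.load('mag.npy'); Rd=deckR(m[2]); O=np.array([m[0],m[1],.097])
e=lambda a,v: Ro.from_euler(a,v,degrees=True)
Rt=Rd*e('y',15)*e('x',180)*e('z',180)
def T(z,dx=0,dy=0): return O+Rd.apply(np.array([dx,dy,z])/1000)-Rt.apply(C)
if __name__=='__main__':
    print(s['clock'],p,s['ee_rot'],np.round(s['force'],1),s['gripper_width'],round(s['grasp_force']),np.round(s['joint_pos'],1))
    print('seal in deck',Rd.inv().apply(p+r.apply(C)-O)*1000,'ang err',(r.inv()*Rt).as_rotvec(degrees=True))
    for z in map(float,sys.argv[1:]): print(z,step(T(z),Rt))
E
python3 tgt.py 120 70 40
```

```text
13.6 [ 0.4617888  -0.13924487  0.28999517] [174.21295779   1.52480307 137.35883582] [-0.9 -0.  -0.5] 0.04749936711177019 52 [ 35.6  35.2 -30.  120.6  29.3  26.5  32.3]
seal in deck [ -49.27399006 -291.43810524   56.05446105] ang err [ -1.65861479 -10.15907283 -49.22673052]
120.0 (array([ 1.964,  1.59 , -0.523]), array([-0.028, -0.169, -0.82 ]))
70.0 (array([ 1.837,  1.71 , -0.145]), array([-0.028, -0.169, -0.82 ]))
40.0 (array([1.761, 1.782, 0.082]), array([-0.028, -0.169, -0.82 ]))
```

Request:
{"fn": "carry_out", "kwargs": {"series": [[[0.2, 0.16, -0.2], [-0.005, -0.03, -0.16], 0.8], [[0.4, 0.32, -0.4], [-0.01, -0.06, -0.32], 0.8], [[0.6, 0.5, -0.5], [-0.015, -0.1, -0.48], 0.8], [[0.8, 0.65, -0.5], [-0.02, -0.14, -0.65], 0.8], [[0.95, 0.8, -0.5], [-0.028, -0.169, -0.82], 0.8], [[0.95, 0.8, -0.5], [-0.028, -0.169, -0.82], 0.8], [[0.95, 0.8, -0.5], [-0.028, -0.169, -0.82], 0.8]]}}

```text
clock: 14.48
tcp_pos: [0.4374, 0.0041, 0.3562]
ee_rot: [180.0, 15.0, -173.8]
force: [0.4, -0.6, 0.3]
gripper_width: 0.0476
grasp_force: 51.9
```

```bash
python3 tgt.py 120 70 40
```

```text
14.475 [0.43744641 0.00412588 0.35622041] [ 179.98750401   14.97198671 -173.77131884] [ 0.4 -0.6  0.3] 0.04764223231560747 52 [ 25.   24.8 -39.1 128.4  45.7  22.8  45.7]
seal in deck [   3.09684784 -154.83676265  107.63035323] ang err [-0.04333627 -0.02799052 -0.20857575]
120.0 (array([ 0.057,  1.289, -0.094]), array([-0.001, -0.   , -0.003]))
70.0 (array([-0.051,  1.29 ,  0.309]), array([-0.001, -0.   , -0.003]))
40.0 (array([-0.116,  1.29 ,  0.55 ]), array([-0.001, -0.   , -0.003]))
```

Run:
```python
from tgt import *
im={c:imaging.camera(c) for c in ('wrist','top','side')}; I={c:imaging.camera_info(c) for c in im}
np.savez('v.npz',**im)
W=lambda pt: O+Rd.apply(np.array(pt)/1000)
out=[]
for c in im:
    ct=proj(W((0,0,0)),I[c])[0]; print(c,ct)
    rods=proj(np.array([W((a*21.7,b*21.7,24)) for a in(1,-1) for b in (1,-1)]),I[c]); print(np.round(rods,1).tolist())
    for n in ('rod_top','catch_front','catch_rear'): print(n,[(np.round(d['at'],3).tolist(),round(d['p'],2)) for d in finder.look_for(n,c)[:1]])
def crop(c,w,h,f):
    u,v=proj(W((0,0,10)),I[c])[0]; u=int(np.clip(u-w/2,0,560-w));v=int(np.clip(v-h/2,0,420-h)); print(c,'crop',u,v,f)
    return cv2.resize(im[c][v:v+h,u:u+w],None,fx=f,fy=f,interpolation=cv2.INTER_CUBIC)
a=crop('wrist',200,150,4)[:, :800]; 
b=np.hstack([crop('top',80,60,5),crop('side',80,60,5)])
cv2.imwrite('pics/m1.png',np.vstack([cv2.resize(a,(400,300)).repeat(1,0),])[:,:,::-1]) 
A=crop('wrist',133,100,3)[:300,:400]; full=np.zeros((600,800,3),np.uint8); full[:300,:A.shape[1]]=A; full[:300,400:]=cv2.resize(im['wrist'],(400,300)); full[300:]=b
cv2.imwrite('pics/m1.png',full[:,:,::-1])
```

```text
wrist [462.22293037 232.42769036]
[[508.7, 264.0], [452.1, 264.1], [509.6, 207.5], [452.8, 207.7]]
rod_top [([0.525, 0.16, 0.092], 0.57)]
catch_front [([0.52, 0.158, 0.081], 0.63)]
catch_rear [([0.534, 0.167, 0.127], 0.89)]
top [180.6087964  196.44923725]
[[165.8, 191.7], [187.7, 188.9], [170.2, 211.9], [191.7, 209.1]]
rod_top [([0.54, 0.156, 0.121], 0.76)]
catch_front [([0.479, 0.163, 0.105], 0.61)]
catch_rear [([0.539, 0.156, 0.121], 0.72)]
side [288.3041663  187.46830856]
[[289.8, 172.4], [291.9, 177.8], [275.0, 181.5], [276.5, 187.3]]
rod_top [([0.548, 0.111, 0.158], 0.74)]
catch_front []
catch_rear [([0.555, 0.08, 0.142], 0.52)]
wrist crop 360 158 4
top crop 139 168 5
side crop 246 154 5
wrist crop 403 183 3
```

View pics/m1.png

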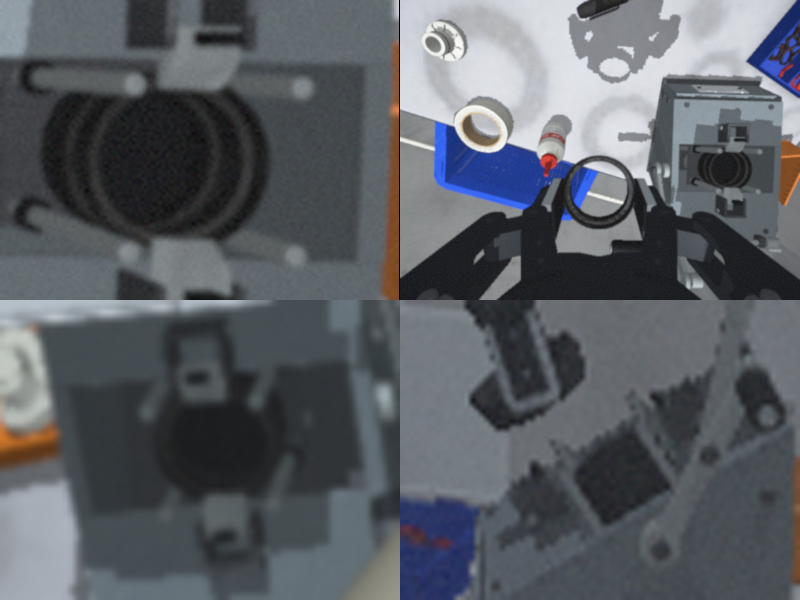

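Wrist crop shows the rod tops at (135,85), (303,88), (130,253), (296,257), catches at top and bottom, and the seal held level in the fingers. I'm refitting the deck pose from these.

Run:
```python
from tgt import *
from scipy.optimize import least_squares
I={c:imaging.camera_info(c) for c in ('wrist','top')}
rods=[(-1,-1),(-1,1),(1,-1),(1,1)]
ow=np.array([[403,183]])+np.array([[135,85],[303,88],[130,253],[296,257]])/3
ot=np.array([[194,206],[173,208],[190.6,187.6],[169,190]])
def pts(mm,z=24): return np.array([[mm[0],mm[1],.097+mm[3]]+deckR(mm[2]).apply(np.array([a*21.7,b*21.7,z])/1000) for a,b in rods])
def f(mm,ww=1,wt=.5): return np.r_[(ww*(proj(pts(mm),I['wrist'])-ow)).ravel(),(wt*(proj(pts(mm),I['top'])-ot)).ravel(),(mm[3])*300]
for ww,wt in((1,.0),(0,1),(1,.7)):
    r=least_squares(f,[*m,0],args=(ww,wt),x_scale=[.1,.1,10,.1]); print(ww,wt,np.round(r.x,4),np.round(r.fun[:16].reshape(-1,2),1).tolist())
# held seal in wrist picture
im=np.load('v.npz')['wrist']; 
print('pred seal centre px',proj(p+r_.apply(C) if 0 else p+pose()[1].apply(C),I['wrist']))
R_=pose()[1]; sealax=R_*e('z',180)*e('x',180)*e('y',-15)
for zz in (-.007,.007):
    q=np.array([p+R_.apply(C)+sealax.apply([.025*np.cos(a),.025*np.sin(a),zz]) for a in np.linspace(0,6.28,60)]); u=proj(q,I['wrist']); print(zz,u.min(0),u.max(0))
for d in finder.cut_out('seal','wrist')[:2]:
    v,u=np.nonzero(d['pixels']); print(d['p'],u.min(),u.max(),v.min(),v.max())
```

```text
1 0.0 [5.1740e-01 1.6670e-01 5.1142e+00 4.0000e-04] [[0.1, 0.0], [-0.0, 0.1], [-0.2, 0.1], [0.1, -0.3], [-0.0, 0.0], [-0.0, 0.0], [-0.0, -0.0], [-0.0, -0.0]]
0 1 [ 5.1880e-01  1.6290e-01  5.3956e+00 -6.0000e-04] [[-0.0, 0.0], [-0.0, 0.0], [-0.0, 0.0], [-0.0, -0.0], [0.3, 0.9], [-0.2, 1.2], [0.1, -1.0], [-0.1, -1.0]]
1 0.7 [5.1640e-01 1.6510e-01 5.0478e+00 2.0000e-03] [[-0.3, -0.1], [-0.0, 0.0], [-0.7, 0.4], [-0.1, 0.1], [-0.8, 1.3], [-1.2, 1.5], [-0.9, -0.0], [-1.1, -0.1]]
pred seal centre px [[278.63723878 263.87565668]]
-0.007 [230.50440586 213.01938095] [326.70982327 308.69021204]
0.007 [225.97473697 214.42706815] [331.34587917 319.15648877]
0.64 229 328 217 320
```

```bash
python3 -c "
import numpy as np; np.save('mag.npy',[.5172,.1662,5.1])"; python3 tgt.py 100 60 40
```

```text
15.125 [0.43743078 0.00501105 0.35645089] [ 179.99793669   15.05202374 -173.50350814] [-1.   0.2 -0.4] 0.047262035201939744 52 [ 24.9  24.8 -39.1 128.4  45.8  22.8  45.8]
seal in deck [   3.77464177 -152.29893579  107.57475788] ang err [0.36411428 0.05199688 1.34874434]
100.0 (array([-0.017,  1.277,  0.077]), array([0.006, 0.001, 0.022]))
60.0 (array([-0.103,  1.273,  0.399]), array([0.006, 0.001, 0.022]))
40.0 (array([-0.146,  1.271,  0.56 ]), array([0.006, 0.001, 0.022]))
```

Request:
{"fn": "carry_out", "kwargs": {"series": [[[0, 0.3, 0], [0, 0, 0.01], 0.8], [[0, 0.6, 0], [0, 0, 0.022], 0.8], [[0, 0.9, 0], [0, 0, 0.022], 0.8], [[-0.02, 1, 0.08], [0, 0, 0.022], 0.8], [[-0.02, 1, 0.08], [0, 0, 0.022], 0.8]]}}

```text
clock: 15.75
tcp_pos: [0.4285, 0.1258, 0.3476]
ee_rot: [179.6, 15.0, -174.7]
force: [-0.3, -0.1, -0.3]
gripper_width: 0.0475
grasp_force: 51.9
```

Request:
{"fn": "carry_out", "kwargs": {"series": [[[0, 0.15, 0], [0, 0, 0], 0.8], [[0, 0.272, 0], [0, 0, 0], 0.8], [[-0.04, 0.272, 0.16], [0, 0, 0], 0.8], [[-0.085, 0.272, 0.32], [0, 0, 0], 0.8], [[-0.085, 0.272, 0.32], [0, 0, 0], 0.8], [[-0.085, 0.272, 0.32], [0, 0, 0], 0.8]]}}

```text
clock: 16.5
tcp_pos: [0.4452, 0.1592, 0.314]
ee_rot: [179.6, 15.1, -174.9]
force: [-0.6, -0.3, -0.8]
gripper_width: 0.0475
grasp_force: 51.9
```

```bash
python3 tgt.py 60 40
python3 - <<'E'
from tgt import *
im={c:imaging.camera(c) for c in ('wrist','side')}; I={c:imaging.camera_info(c) for c in im}
W=lambda pt: O+Rd.apply(np.array(pt)/1000)
for c in im: print(c,np.round(proj(np.array([W((a*21.7,b*21.7,24)) for a in(-1,1) for b in (-1,1)]),I[c]),1).tolist())
u,v=proj(W((0,0,40)),I['wrist'])[0]; u=int(np.clip(u-100,0,360));v=int(np.clip(v-100,0,220)); print(u,v)
A=cv2.resize(im['wrist'][v:v+200,u:u+200],(600,600),interpolation=cv2.INTER_CUBIC)
u,v=proj(W((0,0,40)),I['side'])[0]; u=int(u-33);v=int(v-66); print(u,v)
B=cv2.resize(im['side'][v:v+132,u:u+66],(200,400),interpolation=cv2.INTER_CUBIC); F=np.zeros((600,800,3),np.uint8); F[:,:600]=A;F[:400,600:]=B
cv2.imwrite('pics/m2.png',F[:,:,::-1])
E
```

```text
16.5 [0.44515122 0.15921546 0.31395137] [ 179.64391948   15.05061064 -174.87398205] [-0.6 -0.3 -0.8] 0.04750038261523539 52 [ -5.8  30.  -26.7 126.   57.7  21.9  14.1]
seal in deck [ 1.06576539  0.62398724 60.06763256] ang err [0.36282553 0.0505324  0.02528562]
60.0 (array([0.007, 0.004, 0.003]), array([0.006, 0.001, 0.   ]))
40.0 (array([-0.036,  0.003,  0.164]), array([0.006, 0.001, 0.   ]))
wrist [[241.4, 213.8], [312.3, 213.7], [241.8, 284.3], [312.2, 284.0]]
side [[277.7, 187.5], [276.6, 181.7], [293.1, 178.1], [291.4, 172.7]]
177 153
248 108
```

View pics/m2.png

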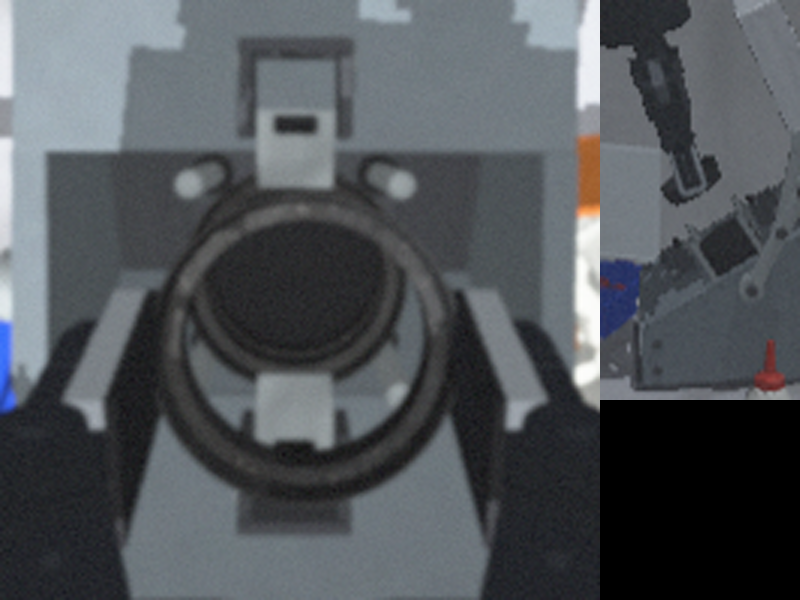

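Front rod tops at (190,183), (400,183) and rear right at (398,393), about 1 mm right of the model. The seal is level and roughly centred. Correcting and going down to the rods.

Run:
```python
from tgt import *
for z in (60,34,24,10,0,-3): print(z,step(T(z,-.6,-1.),Rt))
```

```text
60 (array([ 0.013, -0.005,  0.006]), array([0.006, 0.002, 0.   ]))
34 (array([-0.043, -0.006,  0.215]), array([0.006, 0.002, 0.   ]))
24 (array([-0.064, -0.007,  0.296]), array([0.006, 0.002, 0.   ]))
10 (array([-0.094, -0.007,  0.409]), array([0.006, 0.002, 0.   ]))
0 (array([-0.116, -0.008,  0.489]), array([0.006, 0.002, 0.   ]))
-3 (array([-0.122, -0.008,  0.513]), array([0.006, 0.002, 0.   ]))
```

Request:
{"fn": "carry_out", "kwargs": {"series": [[[0.013, -0.005, 0.006], [0.006, 0, 0], 0.8], [[0.013, -0.005, 0.006], [0.006, 0, 0], 0.8], [[-0.015, -0.005, 0.11], [0.006, 0, 0], 0.8], [[-0.043, -0.006, 0.215], [0.006, 0, 0], 0.8], [[-0.05, -0.006, 0.24], [0.006, 0, 0], 0.8], [[-0.057, -0.007, 0.267], [0.006, 0, 0], 0.8], [[-0.057, -0.007, 0.267], [0.006, 0, 0], 0.8], [[-0.057, -0.007, 0.267], [0.006, 0, 0], 0.8]]}}

```text
clock: 17.6
tcp_pos: [0.4602, 0.16, 0.2846]
ee_rot: [180.0, 15.1, -174.9]
force: [-0.8, 1.1, 0.1]
gripper_width: 0.0474
grasp_force: 51.9
```

```bash
cat >> tgt.py <<'E'
    print('force deck',Rd.inv().apply(s['force']),'moment',np.round(s['moment'],2))
E
python3 tgt.py
```

```text
17.6 [0.46022277 0.16001764 0.28464532] [ 179.99574293   15.06676513 -174.86420931] [-0.8  1.1  0.1] 0.0473593657886518 52 [ -9.   33.5 -21.7 125.3  64.2  19.1   8.5]
seal in deck [-0.47919929 -0.95323794 27.12965705] ang err [0.01354052 0.06676384 0.03456823]
force deck [-0.55721769  1.13185417  0.41117549] moment [-0.    0.29 -0.  ]
```

Underside at deck z 20, between the rods, without contact force. Pressing on in steps.

Request:
{"fn": "carry_out", "kwargs": {"series": [[[-0.012, 0, 0.044], [0, 0, 0], 0.8], [[-0.024, 0, 0.09], [0, 0, 0], 0.8], [[-0.028, 0, 0.105], [0, 0, 0], 0.8], [[-0.028, 0, 0.105], [0, 0, 0], 0.8]]}}

```text
clock: 18.1
tcp_pos: [0.4665, 0.1607, 0.273]
ee_rot: [180.0, 15.0, -174.8]
force: [-2.8, -0.4, 2.6]
gripper_width: 0.0471
grasp_force: 52.3
```

```bash
python3 tgt.py 0 -3
```

```text
18.1 [0.46652157 0.16073143 0.27301809] [ 179.99629576   15.02611282 -174.84936351] [-2.8 -0.4  2.6] 0.047121101950407224 52 [-10.   35.  -20.2 124.8  66.8  18.    6.2]
seal in deck [-0.92094203 -0.79271771 13.92327909] ang err [0.01682108 0.02611123 0.04890895]
0.0 (array([-0.038,  0.007,  0.11 ]), array([0.   , 0.   , 0.001]))
-3.0 (array([-0.045,  0.007,  0.134]), array([0.   , 0.   , 0.001]))
force deck [-1.15828041 -0.18400381  3.65636083] moment [-0.08  0.66 -0.02]
```

Request:
{"fn": "carry_out", "kwargs": {"series": [[[-0.011, 0, 0.035], [0, 0, 0], 0.8], [[-0.022, 0, 0.07], [0, 0, 0], 0.8], [[-0.033, 0, 0.1], [0, 0, 0], 0.8], [[-0.038, 0, 0.12], [0, 0, 0], 0.8], [[-0.038, 0, 0.12], [0, 0, 0], 0.8], [[-0.038, 0, 0.12], [0, 0, 0], 0.8]]}}

```text
clock: 18.85
tcp_pos: [0.474, 0.1613, 0.2603]
ee_rot: [-180.0, 15.0, -174.8]
force: [-5.8, 0.2, 6.7]
gripper_width: 0.0473
grasp_force: 52.7
```

```bash
python3 tgt.py -2 -4
python3 - <<'E'
from tgt import *
im=imaging.camera('wrist'); I=imaging.camera_info('wrist'); W=lambda pt: O+Rd.apply(np.array(pt)/1000)
print(np.round(proj(np.array([W((a*21.7,b*21.7,24)) for a in(-1,1) for b in (-1,1)]),I),1).tolist())
print('slip check: seal px',[(round(d['p'],2),*[int(f(a)) for a in np.nonzero(d['pixels'])[::-1] for f in (np.min,np.max)]) for d in finder.cut_out('seal','wrist')[:2]])
for n in ('catch_front','catch_rear'):
    print(n,[(round(d['p'],2),*[int(f(a)) for a in np.nonzero(d['pixels'])[::-1] for f in (np.min,np.max)]) for d in finder.cut_out(n,'wrist')[:2]])
cv2.imwrite('pics/m3.png',cv2.resize(im[140:350,140:420],(800,600),interpolation=cv2.INTER_CUBIC)[:,:,::-1])
E
```

```text
18.85 [0.47402252 0.16134756 0.26031175] [-179.99821584   14.97900644 -174.84526932] [-5.8  0.2  6.7] 0.04727591914885189 53 [-10.7  36.7 -18.8 124.2  69.7  17.1   3.8]
seal in deck [-0.89119074 -0.85914992 -0.8068772 ] ang err [ 0.01237149 -0.02099274  0.0528687 ]
-2.0 (array([-0.009,  0.007,  0.008]), array([ 0.   , -0.   ,  0.001]))
-4.0 (array([-0.014,  0.007,  0.024]), array([ 0.   , -0.   ,  0.001]))
force deck [-1.66978156  0.67235476  8.69066156] moment [-0.15  1.13 -0.03]
[[228.5, 226.6], [333.0, 226.6], [228.9, 330.0], [332.5, 330.0]]
slip check: seal px [(0.66, 229, 329, 221, 317)]
catch_front [(0.76, 259, 297, 189, 227)]
catch_rear [(0.85, 258, 297, 314, 358)]
```

Request:
{"fn": "carry_out", "kwargs": {"series": [[[-0.009, 0, 0.02], [0, 0, 0], 0.8], [[-0.01, 0, 0.036], [0, 0, 0], 0.8], [[-0.01, 0, 0.036], [0, 0, 0], 0.8], [[-0.01, 0, 0.036], [0, 0, 0], 0.8]]}}

```text
clock: 19.55
tcp_pos: [0.476, 0.1615, 0.2569]
ee_rot: [-180.0, 15.0, -174.8]
force: [-9.2, -0.8, 12.2]
gripper_width: 0.0473
grasp_force: 53.5
```

```bash
python3 tgt.py -3
python3 - <<'E'
from tgt import *
imaging.camera('wrist')
for n in ('seal','catch_front','catch_rear'):
    print(n,[(round(d['p'],2),*[int(f(a)) for a in np.nonzero(d['pixels'])[::-1] for f in (np.min,np.max)]) for d in finder.cut_out(n,'wrist')[:1]])
E
```

```text
19.55 [0.47595224 0.16152474 0.25686851] [-179.98570429   14.9936597  -174.83523288] [-9.2 -0.8 12.2] 0.04729277927039285 53 [-10.8  37.1 -18.5 124.   70.6  16.9   3. ]
seal in deck [-0.89266067 -0.88374214 -4.7692368 ] ang err [ 0.00246379 -0.00633249  0.06256195]
-3.0 (array([-0.003,  0.007, -0.016]), array([ 0.   , -0.   ,  0.001]))
force deck [-1.88656125e+00  1.35438301e-02  1.51856045e+01] moment [-0.18  1.37 -0.11]
seal [(0.71, 229, 328, 221, 317)]
catch_front [(0.62, 259, 298, 189, 227)]
catch_rear [(0.57, 259, 296, 318, 356)]
```

Request:
{"fn": "carry_out", "kwargs": {"series": [[[0.008, 0, -0.03], [0, 0, 0], 0.8], [[0.017, 0, -0.065], [0, 0, 0], 0.8], [[0.017, 0, -0.065], [0, 0, 0], 0.8], [[0.017, 0, -0.065], [0, 0, 0], 0.8]]}}

```text
clock: 20.25
tcp_pos: [0.4722, 0.1612, 0.2635]
ee_rot: [180.0, 15.0, -174.8]
force: [-6.5, -0.6, 5.8]
gripper_width: 0.0473
grasp_force: 52.6
```

```bash
python3 tgt.py 3
```

```text
20.25 [0.47222303 0.16117107 0.26347206] [ 179.99919923   14.97348848 -174.84276773] [-6.5 -0.6  5.8] 0.04726134332267084 53 [-10.2  36.3 -19.6 124.3  69.1  17.6   4.3]
seal in deck [-0.89265805 -0.86544452  2.83840193] ang err [ 0.01560078 -0.02651191  0.05528537]
3.0 (array([-0.006,  0.008, -0.003]), array([ 0.   , -0.   ,  0.001]))
force deck [-2.77340576e+00  7.24035331e-03  8.25236754e+00] moment [-0.07  1.13  0.02]
```

Request:
{"fn": "carry_out", "kwargs": {"series": [[[0.004, 0, -0.016], [0, 0, 0], 0.8], [[0.0055, 0, -0.021], [0, 0, 0], 0.8], [[0.0055, 0, -0.021], [0, 0, 0], 0.8]]}}

```text
clock: 20.62
tcp_pos: [0.4718, 0.1611, 0.2647]
ee_rot: [180.0, 14.9, -174.9]
force: [3.1, 2.7, -18.5]
gripper_width: 0.0471
grasp_force: 54.9
```

```bash
python3 tgt.py 3
```

```text
20.625 [0.47178437 0.161099   0.26470483] [ 179.97654551   14.93194303 -174.86739006] [  3.1   2.7 -18.5] 0.047112969825903295 55 [-10.   36.2 -19.9 124.3  68.7  17.8   4.7]
seal in deck [-0.77905122 -0.84958953  4.16034872] ang err [ 0.03187585 -0.06806341  0.03148986]
3.0 (array([-0.007,  0.008,  0.008]), array([ 0.001, -0.001,  0.001]))
force deck [ -6.38018225   2.4443683  -17.69948905] moment [0.42 0.56 0.1 ]
```

The pull is resisted, so both catches hold. Easing off, opening partway and withdrawing along deck z.

Request:
{"fn": "carry_out", "kwargs": {"series": [[[-0.004, 0, 0.018], [0, 0, 0], 0.8], [[-0.004, 0, 0.018], [0, 0, 0], 0.8], [[-0.004, 0, 0.018], [0, 0, 0], 0.29], [[-0.004, 0, 0.018], [0, 0, 0], 0.29], [[-0.004, 0, 0.018], [0, 0, 0], 0.29], [[-0.004, 0, 0.018], [0, 0, 0], 0.29], [[0.03, 0, -0.1], [0, 0, 0], 0.29], [[0.07, 0, -0.25], [0, 0, 0], 0.29], [[0.12, 0, -0.45], [0, 0, 0], 0.29], [[0.2, 0, -0.75], [0, 0, 0], 0.29], [[0.24, 0, -0.9], [0, 0, 0], 0.29], [[0.24, 0, -0.9], [0, 0, 0], 0.29]]}}

```text
clock: 22.12
tcp_pos: [0.4163, 0.156, 0.3636]
ee_rot: [180.0, 15.2, -174.9]
force: [0.4, 0.5, -0.0]
gripper_width: 0.0605
grasp_force: 0.0
```

```bash
python3 tgt.py 100
python3 - <<'E'
from tgt import *
ims={c:imaging.camera(c) for c in ('wrist','top','side')}
I=imaging.camera_info('wrist'); W=lambda pt: O+Rd.apply(np.array(pt)/1000)
u,v=proj(W((0,0,10)),I)[0]; u=int(np.clip(u-70,0,420));v=int(np.clip(v-50,0,315)); print(u,v)
A=cv2.resize(ims['wrist'][v:v+105,u:u+140],(800,600),interpolation=cv2.INTER_CUBIC); A[:150,:200]=cv2.resize(ims['side'],(200,150));A[450:,:200]=cv2.resize(ims['top'],(200,150))
cv2.imwrite('pics/f.png',A[:,:,::-1])
for n in ('stay_grip','seal','end_cap','grease_tub','tape_roll','glue_bottle'):
  for c in ('side','top'): print(n,c,[(np.round(d['at'],3).tolist(),round(d['p'],2)) for d in finder.look_for(n,c)[:1]])
E
```

```text
22.125 [0.4162648  0.15599322 0.36357573] [ 179.98669427   15.18976688 -174.88933752] [ 0.4  0.5 -0. ] 0.06046347838454363 0 [ 1.000e-01  2.380e+01 -3.540e+01  1.269e+02  4.820e+01  2.750e+01
  2.150e+01]
seal in deck [  1.11046118  -1.04620411 117.46069943] ang err [0.01608242 0.18976569 0.01031662]
100.0 (array([-0.033,  0.009,  0.143]), array([0.   , 0.003, 0.   ]))
force deck [ 0.38357009  0.49959957 -0.27797952] moment [-0.05  0.27  0.  ]
210 186
stay_grip side [([0.558, 0.089, 0.138], 0.65)]
stay_grip top [([0.573, 0.072, 0.171], 0.84)]
seal side [([0.513, 0.164, 0.095], 0.68)]
seal top [([0.572, 0.074, 0.17], 0.62)]
end_cap side [([0.43, -0.197, 0.015], 0.73)]
end_cap top [([0.426, -0.188, 0.013], 0.74)]
grease_tub side [([0.453, -0.302, 0.044], 0.77)]
grease_tub top [([0.45, -0.282, 0.046], 0.93)]
tape_roll side [([0.538, -0.174, 0.017], 0.86)]
tape_roll top [([0.508, 0.171, 0.101], 0.72)]
glue_bottle side [([0.542, -0.066, 0.044], 0.87)]
glue_bottle top [([0.534, -0.051, 0.066], 0.82)]
```

View pics/f.png

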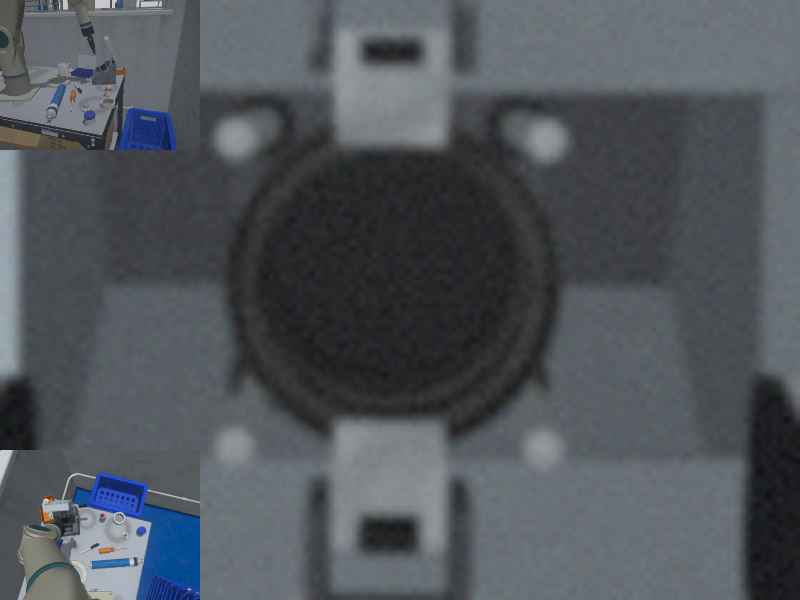

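The final picture shows the seal level between the rods. Both catches, at (390,90) and (390,470), are out over its rim. The cover is propped, the other things have not moved, and the gripper is clear.

```bash
python3 -c "
from plant import env
print(env.sign_off())"
```

```text
the job is handed in; nothing more can be done
None
```

The job is handed in at about 22 s on the robot's clock: the stay is over centre with the cover propped open, the seal is held under both catches, and the bystanders the cameras could check had not moved.

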